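Press the fan home in the bench press

TASK

On the modelling bench, roll the small press's thumbwheel until its red pointer stands on the green band, and slide the wooden carrier with the fan, fan end first, into the press's channel until it meets the back stop. Only when both are done, and with the carrier let go, press the red plunger head all the way down to its stop, hold it there for a second so that the fan is driven home in its ring, then let the head spring back up and leave pointer and carrier as they are. Leave the glue jar, tape roll, engine pod and paint bottle standing where they are.

Things in the scene. Friction and masses are not known exactly. Their poses are not given: they have to be found in the camera images.
- press: Small blue bench press, fixed. Origin: on the table, directly under the plunger's axis; z up. Dark base plate 6 mm thick, x from -130 to +70, y from -57 to +93 mm. A blue bridge spans the channel at x = 0 (36 mm long in x, 112 mm wide; posts at y = +-48 mm, 84 mm apart inside; underside 66 mm and top 86 mm up) and carries the plunger.
- mouth (a point): Middle of the flared mouth of the press's aluminium channel, on the base plate's top (6 mm up), at press x = -72, y = 0. The channel runs along the press's +x from here between two rails 69 mm apart (about 88 mm at the mouth), 12 mm high above the plate, to a back stop face at press x = +35 mm. Parts slide in towards +x. The axes are the press's.
- block_top (a point): Middle of the top of the press's grey setting block, which holds wheel and pointer: 80 mm (press x) x 56 mm (press y), its top 60 mm above the table, at press x = -40, y = +72 mm. The axes are the press's.
- head_top (a point): Centre of the flat top of the red plunger head, 38 mm across (flat part 30 mm), 124 mm above the table when up. It moves straight down 13.5 mm to its stop; the spring takes 3 N at first and 9 N at the stop, plus some 4 N while the fan is being driven in over the last 4 mm.
- plunger (a joint): How far the plunger is pressed down, m: 0 up, 0.0135 at its stop. It springs back.
- rim_top (a point): Top of the thumbwheel's exposed rim, 69 mm above the table, at press x = -40, y = +85 mm. The black ribbed wheel (40 mm across, 12 mm wide, axle along the press's y) stands 9 mm out of the grey block. A fingertip pushed along the press's x over its top rolls it. It is sprung: it yields down up to 4 mm under 1.4 to 5 N; 2 to 3 mm grips well. The axes are the press's.
- wheel (a joint): Turn of the thumbwheel, rad, 0 to 3.0, growing as its top moves to the press's +x (20 mm of rim per rad). It stays where it is left and moves the pointer 14 mm per rad towards the press's +x.
- pointer_tip (a point): Middle of the red pointer bar (3 mm wide) that slides along the press's x in a slot on top of the grey block, beside the wheel. The axes are the press's. It always starts short of the band (on the -x side of it) and dips with the wheel while that is pressed.
- band_mid (a point): Middle of the green band, 9 mm long along the press's x, 13 mm wide, beside the pointer's slot. The red pointer must stand over it. The axes are the press's.
- handle_mid (a point): Centre of the carrier's upright orange handle: 12 mm thick (y), 30 mm long (x), top 22 mm above this point, which is 30 mm above the carrier's underside; its foot, 40 x 30 mm, ends 14 mm above the underside. The loose carrier is a plywood plate 180 x 64 x 8 mm, about 150 g, heavier at the handle; it reaches from 20 mm behind this point to 160 mm ahead (+x). Axes: the carrier's.
- ring_mid (a point): Foot of the white intake ring (58 mm across, 20 mm high) on the carrier's plate, at the ring's axis, 8 mm above the carrier's underside and 125 mm ahead of the handle's centre; the axes are the carrier's. The plate's front end is 35 mm ahead of it. With the carrier against the back stop it lies on the plunger's axis, 14 mm above the table.
- fan (a joint): How far the dark fan (43 mm across, hub top 40 mm above the carrier's underside at first) has been pressed down into its ring, m: 0 proud, 0.004 home. Stiff: moves only under about 4 N, and stays.
- cement_mid (a point): Middle of the square glass glue jar with green cap, 42 x 42 x 76 mm, loose. Leave alone.
- tape_mid (a point): Middle of the yellow tape roll lying flat, 76 mm across, 22 mm high, loose. Leave alone.
- nacelle_mid (a point): Middle of the dark engine pod lying on its keel, 113 x 44 x 48 mm, loose, long along its x. Leave alone.
- paint_mid (a point): Middle of the white paint bottle with red cap, 30 mm across, 85 mm high, loose. Leave alone.
There are look-alikes about, which are no part of the job. Of the things like the part that bears handle_mid, leave any that is purple; of the rest the larger one is meant.

How it is judged:
By the outcome, as a careful person would: the job done as asked, in the order asked, and still so for the second after the job is handed in, with the robot touching nothing.
It also fails if it takes over 64 s, if anything falls off the work surface, if the arm or the gripper's body presses on something with over 40 N, if the wrist force passes 120 N, or if a joint passes its speed limit or range.

ROBOT

A 7-joint arm with a two-finger parallel gripper is mounted at the origin on the work surface. World frame = base frame: x ahead of the robot, y to its left, z up, the work surface at z = 0. Lengths are in m, angles in degrees, forces in N, time in s.
With the tool pointing down it reaches from about 0.425 to 0.875 m from the base axis. Payload 8.4 kg.
Tool frame: the origin (TCP) lies at the very end of the fingers, on their centre line; the grasp point (between the pads) lies 19 mm behind it (env.grip_point_offset is the y of the grasp point in the tool frame, in m); y points along the fingers, z is the direction in which the jaws open and shut, and the axes are right-handed (so a half turn about y gives the same grasp; the last joint's range is limited). The gripper opens to 85 mm and grips with 20 to 120 N. Pads are 22 mm wide; open, the fingers measure 114 mm over their backs; the gripper's body (76 mm by 85 mm) begins 54 mm behind the grasp point. The pads swing forward as they close: fully open they stand 13 mm farther back than shut.
Start: joints at [64.962, 19.091, 2.286, 83.961, -0.768, 76.965, -3.352], TCP at [0.215, -0.613, 0.231] pointing down, gripper open.
Joint ranges: [-147.57, 147.57], [-21.85, 119.76], [-74.77, 79.35], [14.55, 137.4], [-85.83, 265.84], [4.83, 119.75], [-152.11, 152.11]. Speed limits (degrees/s): [127.2, 127.2, 159.86, 159.86, 180, 180, 180].

INTERFACE

Orientations are given as a 3x3 rotation matrix whose columns are the frame's x, y, z axes.
In Python, from rig import telemetry, viewer, ticket, env gives the robot as it stands.
- The arm moves only by the tool servo_tool, never from a script. Its argument "plan" is a list that holds one entry, the list of rows, each a list of 7 numbers: the shift along the tool's x, y, z in cm, then the turn, a rotation vector about the tool's x, y, z in degrees, then the finger opening in cm, from 0 to 8.54. A call has 1 to 20 rows; each row is the pose to reach, as a shift and turn from the pose commanded when the call began, along the tool's axes at that moment; what a row does not reach only later rows make up. A row lasts 1/10 s, in which the tool goes at most 50 mm and 8.59 degrees, less where a joint would pass 70% of its speed; a pose out of reach is approached as far as the arm can. A call with a gripper value outside its range is refused whole. The fingers move at their own pace and stop on an object; "squeeze" is the grip in N (left out, the last holds). Time passes only in rows, so rows that repeat a pose let the fingers close. It gives the time, the measured TCP pose, the force and the opening at its end, in the units of the state.
- telemetry.get_state(): the state, without advancing time (a new reading comes with each control period).
- viewer.read_camera(name): name is "scene" or "top" or "wrist"; returns (picture, depth): 384x512x3 uint8, red, green, blue; 384x512 float32, m along the optical axis (not along the pixel's ray), 0 where there is no reading.
- viewer.camera_info(name): a dict with "fx", "fy", "cx", "cy" (pixels), "origin" and "rotation" of the camera in the world; the wrist camera has in their place "hand_eye" (4x4, takes a point from camera to tool coordinates, whose origin is the TCP and whose axes are the tool frame's). Camera axes: x right, y down, z forward; pixel columns grow to the right and rows downward; lengths in m; the calibration is good to about 2 mm. A picture is of the moment at which its call begins: read the wrist's pose just before it. camera_info takes no time and is no camera call.
- ticket.job_done(): hands the job in, once; it reports no verdict.
The state is a dict: "clock": time; "q": joint angles; "dq": joint speeds; "tau": joint torques, N m; "tool_pos": TCP position; "tool_rot": TCP orientation; "contact_force": force on the tool from outside, world axes, zero at the start; "moment": the same for the moment, N m; "gripper_width": opening from 0.0 (shut) to 1.0 (fully open).
Only numpy, scipy, OpenCV 4.12 (cv2) and the standard library are available. Lean on these libraries where they do the work, as an engineer would, in place of code of your own. Each camera call takes 0.05 s, during which the arm holds its last target.

## Working session

There is one attempt and no reset: what is moved stays moved. The work goes in short steps, Python scripts to look and compute and a tool call to move; the robot and the scene stay as the last step left them, time stands still between calls to the robot, and variables do not carry over. Pictures are saved under pics/ and viewed, and the job is handed in when it is done.

Besides the shell and the picture viewer there is one more tool, called after "Request:" by a JSON object that holds its "api" and its "payload", one argument or row to a line. servo_tool: Moves the arm, as the interface text tells. Its arguments: {"type":"object","properties":{"plan":{"type":"array","items":{"type":"array","items":{"type":"array","items":{"type":"number"}}}},"squeeze":{"type":"number"}},"required":["plan"]}

```bash
ls; mkdir -p pics
python3 - <<'E'
from rig import telemetry, viewer, ticket, env
import cv2,numpy as np
s=telemetry.get_state()
for k in s: print(k,np.round(s[k],4).tolist())
print(env.grip_point_offset)
for n in ["scene","top","wrist"]:
    i=viewer.camera_info(n); print(n,{k:np.round(v,4).tolist() for k,v in i.items()})
for n in ["scene","top"]:
    p,d=viewer.read_camera(n); cv2.imwrite(f"pics/{n}0.png",p[:,:,::-1]); np.savez(f"{n}0.npz",p=p,d=d)
E
```

```text
pics
clock 0.0
q [64.9613, 19.1313, 2.2845, 84.0122, -0.7677, 76.9646, -3.3518]
dq [-0.0132, -0.0887, -0.0238, 0.0681, 0.0317, -0.0996, -0.0534]
tau [-0.0013, -65.8563, 1.3647, -40.556, 0.0166, 0.0125, 0.0001]
tool_pos [0.2152, -0.6128, 0.2304]
tool_rot [[-0.9435, -0.0006, 0.3314], [-0.3314, 0.0015, -0.9435], [0.0001, -1.0, -0.0016]]
contact_force [-0.7363, -0.1441, 0.022]
moment [-0.0061, -0.0122, 0.0013]
gripper_width 1.002
-0.0187
scene {'fx': 389.2218, 'fy': 389.2218, 'cx': 249.7142, 'cy': 185.9966, 'origin': [1.1675, 0.1505, 0.7898], 'rotation': [[0.0065, 0.736, -0.6769], [1.0, -0.0031, 0.0063], [0.0025, -0.677, -0.736]]}
top {'fx': 467.6108, 'fy': 467.6108, 'cx': 256.6756, 'cy': 192.7901, 'origin': [0.3872, 0.1418, 1.1817], 'rotation': [[-0.0027, -0.9917, 0.1284], [-0.9999, 0.0044, 0.0126], [-0.0131, -0.1283, -0.9916]]}
wrist {'fx': 270.9246, 'fy': 270.9246, 'cx': 261.1168, 'cy': 193.6854, 'hand_eye': [[0.0001, 0.9453, 0.3263, -0.0834], [-0.0001, -0.3263, 0.9453, -0.1426], [1.0, -0.0002, 0.0001, -0.0004], [0.0, 0.0, 0.0, 1.0]]}
```

View pics/scene0.png

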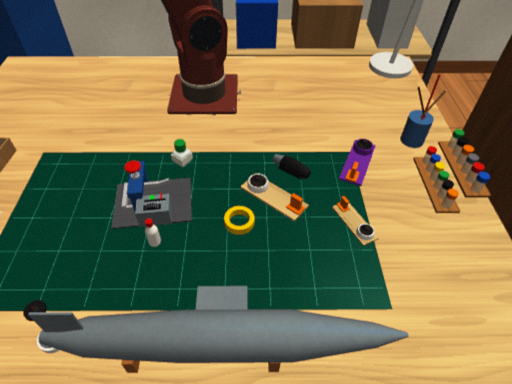

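View pics/top0.png

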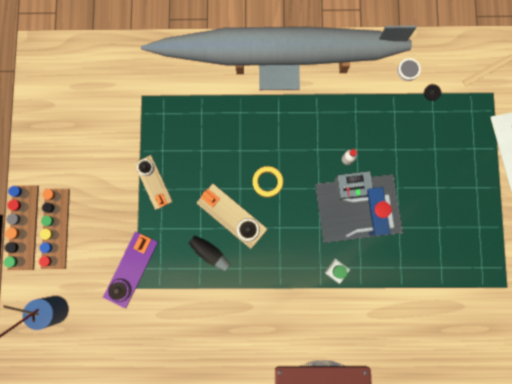

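```bash
cat > h.py <<'E'
import numpy as np,cv2
from rig import telemetry, viewer
def cam(n,state=None):
    i=viewer.camera_info(n)
    if 'origin' in i: return i,np.array(i['origin']),np.array(i['rotation'])
    H=np.array(i['hand_eye']);R=np.array(state['tool_rot']);t=np.array(state['tool_pos'])
    return i,R@H[:3,3]+t,R@H[:3,:3]
def ray(n,uv,z,state=None):
    i,o,R=cam(n,state)
    uv=np.atleast_2d(np.array(uv,float))
    d=np.c_[(uv[:,0]-i['cx'])/i['fx'],(uv[:,1]-i['cy'])/i['fy'],np.ones(len(uv))]@R.T
    return o+d*((z-o[2])/d[:,2])[:,None]
def cloud(n,d,state=None):
    i,o,R=cam(n,state)
    v,u=np.mgrid[:d.shape[0],:d.shape[1]]
    P=np.stack([(u-i['cx'])/i['fx']*d,(v-i['cy'])/i['fy']*d,d],-1)
    return P@R.T+o
def proj(n,P,state=None):
    i,o,R=cam(n,state); c=(np.atleast_2d(P)-o)@R
    return np.c_[c[:,0]/c[:,2]*i['fx']+i['cx'],c[:,1]/c[:,2]*i['fy']+i['cy']]
E
python3 - <<'E'
from h import *
for n,(x0,x1,y0,y1) in {"top":(180,410,140,290),"scene":(90,320,130,260)}.items():
    z=np.load(n+"0.npz");p=z['p'][y0:y1,x0:x1]
    cv2.imwrite(f"pics/{n}0z.png",cv2.resize(p[:,:,::-1],None,fx=3.4,fy=3.4,interpolation=cv2.INTER_CUBIC))
    C=cloud(n,z['d']); hsv=cv2.cvtColor(z['p'],cv2.COLOR_RGB2HSV)
    def rep(nm,m):
        nl,l,s,c=cv2.connectedComponentsWithStats(m.astype(np.uint8))
        for k in range(1,nl):
            if s[k,4]>=12:
                Q=C[l==k]; print(n,nm,s[k,4],np.round(c[k],1),"med",np.round(np.median(Q,0),4),"z95",np.round(np.percentile(Q[:,2],90),4))
    H,S,V=hsv[...,0],hsv[...,1],hsv[...,2]
    rep("red",((H<5)|(H>174))&(S>180)&(V>120))
    rep("orange",(H>5)&(H<14)&(S>200)&(V>150))
    rep("green",(H>50)&(H<75)&(S>150)&(V>120))
    rep("blue",(H>105)&(H<125)&(S>120)&(V>60))
    rep("yellow",(H>22)&(H<32)&(S>200)&(V>150))
    rep("white",(S<40)&(V>190))
    rep("dark",(V<50)&(S<120))
E
```

```text
top red 17 [352.8 152.2] med [ 0.6261 -0.0742  0.0848] z95 0.0865
top red 78 [ 13.6 204.7] med [0.4976 0.7067 0.1323] z95 0.1354
top red 159 [382.7 209.1] med [ 0.4857 -0.1292  0.1241] z95 0.1265
top red 17 [ 47.7 260.7] med [0.3706 0.6495 0.0725] z95 0.0742
top blue 84 [ 14.5 190.9] med [0.5298 0.707  0.1324] z95 0.1345
top blue 495 [377.2 210.9] med [ 0.4801 -0.1253  0.086 ] z95 0.0886
top blue 79 [ 45.2 247.3] med [0.4034 0.6569 0.0729] z95 0.0765
top blue 200 [ 40. 306.] med [0.2686 0.6516 0.0896] z95 0.0925
top white 113 [407.2  70.1] med [ 0.8532 -0.2295  0.0164] z95 0.0192
top white 843 [504.4 140.2] med [ 0.681  -0.4798  0.0026] z95 0.0056
top white 48 [347.9 156.8] med [ 0.6196 -0.0665  0.0572] z95 0.0639
top white 15 [387.1 198.7] med [ 0.5201 -0.1672  0.0246] z95 0.027
top white 13 [358.5 199.5] med [ 0.5206 -0.097   0.0184] z95 0.0214
top white 26 [390.5 220.2] med [ 0.4678 -0.1738  0.0247] z95 0.0274
top white 48 [242.4 234.1] med [0.4284 0.1966 0.0265] z95 0.0292
top white 105 [333.6 271.6] med [ 0.3423 -0.0267  0.0434] z95 0.047
top dark 166 [432.1  93. ] med [ 0.7959 
[... 2960 characters left out ...]
42 0.0067 0.0423] z95 0.0641
scene dark 72 [462.4 140.9] med [0.4059 0.7055 0.1322] z95 0.1342
scene dark 100 [363.7 143.9] med [0.3037 0.4914 0.0315] z95 0.0387
scene dark 407 [293.7 167. ] med [0.4052 0.2786 0.039 ] z95 0.0467
scene dark 23 [469.6 160.3] med [0.4734 0.6997 0.1256] z95 0.1302
scene dark 122 [257.5 180.4] med [0.4505 0.1766 0.0312] z95 0.0383
scene dark 69 [446.9 183.9] med [0.502  0.6544 0.0726] z95 0.0744
scene dark 18 [151.6 199.9] med [ 0.5432 -0.0851  0.0608] z95 0.0622
scene dark 55 [151.2 207.3] med [ 0.5688 -0.083   0.0626] z95 0.0677
scene dark 84 [365.7 229.5] med [0.6083 0.4369 0.023 ] z95 0.028
scene dark 242 [ 34.2 307.8] med [ 0.798  -0.2991  0.009 ] z95 0.0135
```

```bash
sleep 0
```

```text
(no output)
```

View pics/top0z.png

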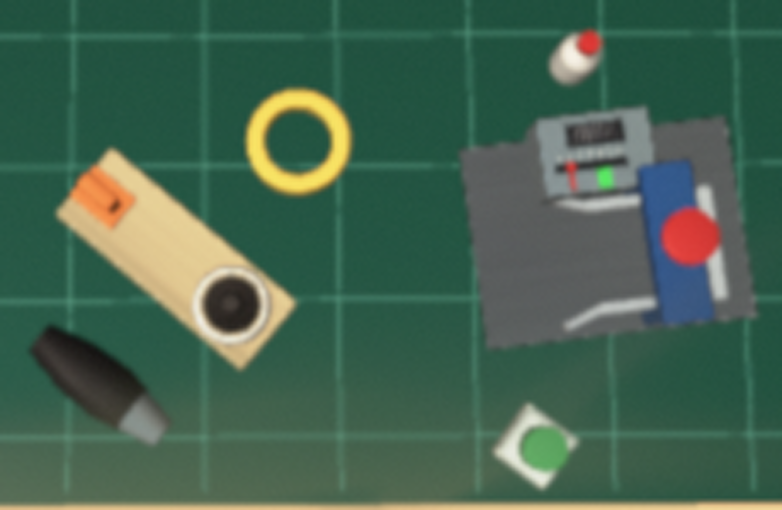

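View pics/scene0z.png

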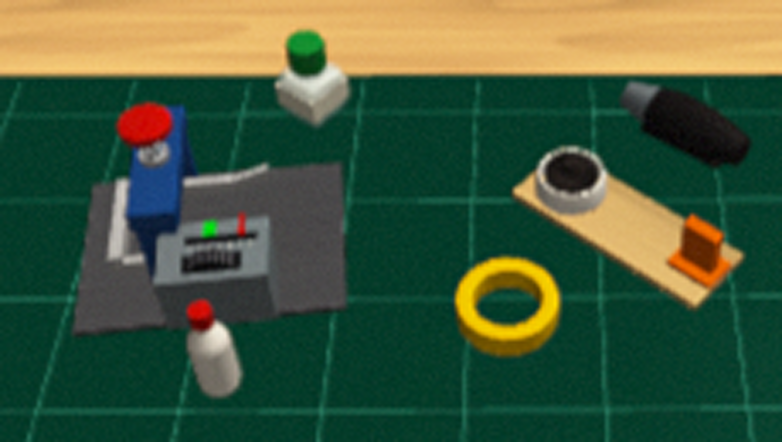

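Run:
```python
from h import *
z=np.load("top0.npz");p=z['p']; hsv=cv2.cvtColor(p,cv2.COLOR_RGB2HSV); C=cloud("top",z['d'])
# press plate corners by hand from zoom
c=np.array([(460,152),(725,117),(757,316),(487,349)])/3.4+[180,140]-0.4
W=ray("top",c,0.006);print("plate",W[:,:2].round(4).tolist())
for a,b in((0,1),(3,2),(3,0),(2,1)):
    v=W[b]-W[a];print(np.linalg.norm(v[:2]).round(4),np.degrees(np.arctan2(v[1],v[0])).round(2))
# bridge by cloud
for n in("top","scene"):
    z=np.load(n+"0.npz");q=z['p'];D=cloud(n,z['d']);hs=cv2.cvtColor(q,cv2.COLOR_RGB2HSV)
    m=(abs(D[...,2]-.086)<.004)&(D[...,0]>.38)&(D[...,0]<.6)&(D[...,1]<-.08)&(D[...,1]>-.2)&(hs[...,0]>100)&(hs[...,0]<130)&(hs[...,1]>120)
    r=cv2.minAreaRect(D[m][:,:2].astype(np.float32)*1000);print(n,"bridge",m.sum(),r)
    m=(abs(D[...,2]-.124)<.005)&(hs[...,1]>150)&(D[...,1]<0);print(n,"head",m.sum(),cv2.minEnclosingCircle(D[m][:,:2].astype(np.float32)*1000),D[m].mean(0))
    m=(abs(D[...,2]-.060)<.003)&(D[...,0]>.48)&(D[...,0]<.6)&(D[...,1]<-.02)&(D[...,1]>-.2);print(n,"block",m.sum(),cv2.minAreaRect(D[m][:,:2].astype(np.float32)*1000))
    m=(abs(D[...,2]-.008)<.003)&(hs[...,0]<30)&(hs[...,0]>8)&(hs[...,1]>40)&(D[...,0]>.35)&(D[...,0]<.6)&(D[...,1]<.35)&(D[...,1]>.1);
    print(n,"carrier",m.sum(),cv2.minAreaRect(D[m][:,:2].astype(np.float32)*1000))
    m=(abs(D[...,2]-.052)<.004)&(hs[...,0]<20)&(hs[...,1]>150)&(D[...,1]<.35)&(D[...,1]>.1);
    print(n,"handletop",m.sum(),cv2.minAreaRect(D[m][:,:2].astype(np.float32)*1000),D[m].mean(0))
    m=(abs(D[...,2]-.028)<.004)&(hs[...,1]<60)&(D[...,0]>.35)&(D[...,0]<.6)&(D[...,1]<.35)&(D[...,1]>.1);
    print(n,"ring",m.sum(),cv2.minEnclosingCircle(D[m][:,:2].astype(np.float32)*1000))
```

```text
plate [[0.5604, 0.0089], [0.5859, -0.1892], [0.4377, -0.2067], [0.4142, -0.0082]]
0.1997 -82.67
0.1999 -83.24
0.1473 6.65
0.1493 6.73
top bridge 442 ((485.38739013671875, -129.26087951660156), (108.6051025390625, 35.62239074707031), 6.078009128570557)
top head 195 ((486.16815185546875, -129.92869567871094), 18.6088809967041) [ 0.48537262 -0.12925302  0.12387333]
top block 540 ((553.1754760742188, -82.03977966308594), (56.06403350830078, 80.38543701171875), 7.481499195098877)
top carrier 1070 ((527.6128540039062, 182.8563995361328), (180.1151580810547, 182.21469116210938), 50.05232238769531)
top handletop 56 ((526.8789672851562, 274.1501770019531), (28.185152053833008, 11.75833797454834), 52.68642044067383) [0.52691811 0.2743645  0.05231061]
top ring 195 ((416.4538269042969, 219.5880889892578), 77.19297790527344)
scene bridge 277 ((486.6473083496094, -130.75831604003906), (112.4522933959961, 34.27145767211914), 6.925987243652344)
scene head 205 ((2.0135345458984375, -486.67919921875), 618.375244140625) [ 0.32928875 -0.15511499  0.12400586]
scene block 504 ((551.4374389648438, -90.06509399414062), (59.91373062133789, 92.82701873779297), 8.110567092895508)
scene carrier 775 ((507.6695556640625, 202.10577392578125), (171.32164001464844, 214.54632568359375), 5.411437511444092)
scene handletop 50 ((721.15380859375, 245.63604736328125), (27.909746170043945, 415.32843017578125), 81.72494506835938) [0.53508851 0.27212236 0.05189742]
scene ring 193 ((436.49212646484375, 236.68421936035156), 86.84008026123047)
```

Request:
{"api": "servo_tool", "payload": {
  "plan": [
    [[-1,0,-0.8,0,-2,0,0],[-3,0,-2.3,0,-6,0,0],[-6,0,-4.6,0,-10,0,0],[-9.5,0,-7.2,0,-15,0,0],[-13,0,-9.9,0,-20,0,0],[-16.5,0,-12.6,0,-25,0,0],[-20,0,-15.2,0,-30,0,0],[-23.5,0,-17.9,0,-36,0,0],[-27,0,-20.6,0,-42,0,0],[-30.5,0,-23.2,0,-48,0,0],[-34,0,-25.9,0,-54,0,0],[-37.5,0,-28.5,0,-60,0,0],[-41,1,-31.2,0,-65,0,0],[-44.5,2,-33.9,0,-70,0,0],[-47.5,3,-36.2,0,-74,0,0],[-49.5,4.5,-37.7,0,-76,0,0],[-50.5,6,-38.4,0,-77.4,0,0],[-50.8,6.6,-38.7,0,-77.4,0,0],[-50.8,6.6,-38.7,0,-77.4,0,0],[-50.8,6.6,-38.7,0,-77.4,0,0]]
  ],
  "squeeze": 60
}}

```text
clock: 2.1
tool_pos: [0.566, -0.0813, 0.1656]
tool_rot: [[0.115, -0.0, 0.993], [-0.993, -0.001, 0.115], [0.001, -1.0, -0.0]]
contact_force: [-0.4, 0.1, -0.8]
gripper_width: 0.0
```

```bash
cat > look.py <<'E'
import sys
from h import *
nm=sys.argv[1]
s=telemetry.get_state()
p,d=viewer.read_camera("wrist"); 
np.savez(f"w{nm}.npz",p=p,d=d,R=s['tool_rot'],t=s['tool_pos'])
cv2.imwrite(f"pics/w{nm}.png",cv2.resize(p[:,:,::-1],None,fx=1.5,fy=1.5))
for k in('clock','tool_pos','tool_rot','contact_force','q','gripper_width'):print(k,np.round(s[k],4).tolist())
E
python3 look.py 1
```

```text
clock 2.1
tool_pos [0.566, -0.0813, 0.1656]
tool_rot [[0.1153, -0.0002, 0.9933], [-0.9933, -0.0007, 0.1153], [0.0007, -1.0, -0.0003]]
contact_force [-0.4098, 0.0961, -0.7864]
q [28.9598, 15.0727, -29.4763, 98.6928, 7.9602, 68.3153, 3.9979]
gripper_width 0.0001
```

View pics/w1.png

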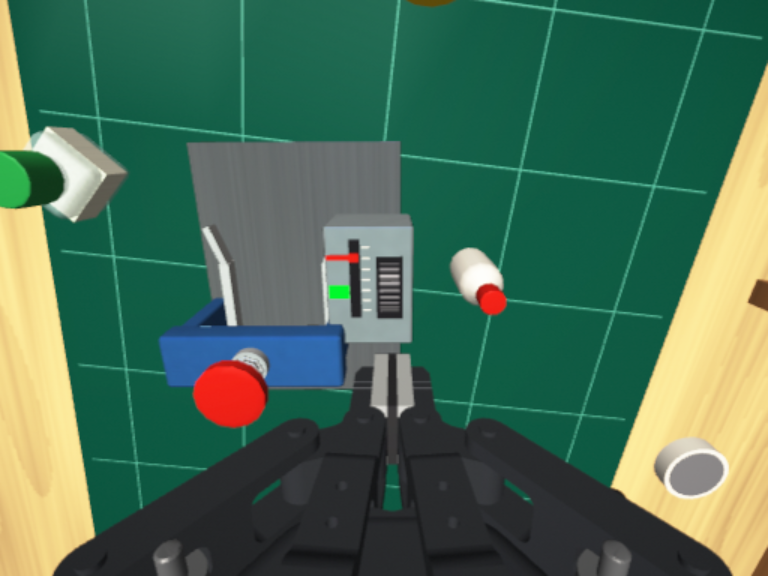

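```bash
cat > meas.py <<'E'
import sys
from h import *
z=np.load(f"w{sys.argv[1]}.npz"); s=dict(tool_rot=z['R'],tool_pos=z['t'])
p=z['p'];hs=cv2.cvtColor(p,cv2.COLOR_RGB2HSV);H,S,V=[hs[...,k] for k in range(3)];C=cloud("wrist",z['d'],s)
a=np.radians(6.7);uy=np.array([np.cos(a),np.sin(a)]);ux=np.array([np.sin(a),-np.cos(a)]);O=np.array([.486,-.130])
def rep(nm,m,zz):
    nl,l,st,c=cv2.connectedComponentsWithStats(m.astype(np.uint8))
    for k in range(1,nl):
        if st[k,4]>=25:
            w=ray("wrist",c[k],zz,s)[0]; q=w[:2]-O
            print(nm,st[k].tolist(),c[k].round(1),"world",w.round(4),"press",(q@ux).round(4),(q@uy).round(4),"depthz",np.median(C[l==k][:,2]).round(4))
rep("red",((H<5)|(H>174))&(S>180)&(V>120)&(abs(C[...,2]-.062)<.006),.061)
rep("head",((H<5)|(H>174))&(S>180)&(V>120)&(abs(C[...,2]-.124)<.004),.124)
rep("green",(H>50)&(H<75)&(S>150)&(V>120)&(abs(C[...,2]-.062)<.006),.060)
m=(abs(C[...,2]-.060)<.003)&(np.abs((C[...,:2]-O)@ux+.04)<.06)&(np.abs((C[...,:2]-O)@uy-.072)<.05)
r=cv2.minAreaRect(C[m][:,:2].astype(np.float32)*1000);q=np.array(r[0])/1000-O;print("block",r,"press",q@ux,q@uy)
m=(abs(C[...,2]-.067)<.003)&(np.abs((C[...,:2]-O)@ux+.04)<.04)&(np.abs((C[...,:2]-O)@uy-.082)<.025)
r=cv2.minAreaRect(C[m][:,:2].astype(np.float32)*1000);q=np.array(r[0])/1000-O;print("rim",m.sum(),r,"press",q@ux,q@uy,C[m][:,2].max())
E
python3 meas.py 1
```

```text
red [218, 169, 21, 6, 63] [230.  171.4] world [ 0.5337 -0.0639  0.061 ] press -0.0601 0.0551 depthz 0.0669
head [129, 242, 48, 43, 1543] [152.8 263.1] world [ 0.4845 -0.1283  0.124 ] press -0.0019 -0.0012 depthz 0.1238
green [219, 190, 15, 9, 119] [225.9 194. ] world [ 0.5314 -0.087   0.06  ] press -0.0374 0.0501 depthz 0.061
block ((550.2747192382812, -82.1456298828125), (56.97223663330078, 80.15704345703125), 6.385593414306641) press -0.040028576982159274 0.06941896928978414
rim 376 ((558.0768432617188, -72.56053161621094), (23.498287200927734, 46.600379943847656), 38.2480354309082) press -0.048637935692735286 0.07828611035385544 0.06995524166247949
```

Request:
{"api": "servo_tool", "payload": {
  "plan": [
    [[-0.5,2,0,0,0,0,0],[-1,5,0,0,0,0,0],[-1,8,0,0,0,0,0],[-1,9.2,0,0,0,0,0],[-1,9.6,0,0,0,0,0],[-1,9.8,0,0,0,0,0],[-1,9.8,0,0,0,0,0],[-1,9.8,0,0,0,0,0]]
  ]
}}

```text
clock: 2.95
tool_pos: [0.5661, -0.0701, 0.0686]
tool_rot: [[0.117, 0.002, 0.993], [-0.993, -0.0, 0.117], [0.001, -1.0, 0.002]]
contact_force: [-0.4, -1.1, 0.6]
gripper_width: -0.002
```

Request:
{"api": "servo_tool", "payload": {
  "plan": [
    [[0,0.15,0,0,0,0,0],[0,0.25,0,0,0,0,0],[0.1,0.25,0,0,0,0,0],[0.3,0.25,0,0,0,0,0],[0.6,0.25,0,0,0,0,0],[0.9,0.25,0,0,0,0,0],[1.2,0.25,0,0,0,0,0],[1.5,0.25,0,0,0,0,0],[1.8,0.25,0,0,0,0,0],[1.8,0.25,0,0,0,0,0],[1.8,0.25,0,0,0,0,0]]
  ]
}}

```text
clock: 4.05
tool_pos: [0.5674, -0.0882, 0.0648]
tool_rot: [[0.117, 0.0, 0.993], [-0.993, -0.0, 0.117], [0.0, -1.0, 0.0]]
contact_force: [3.2, -0.4, 3.7]
gripper_width: -0.001
```

```bash
python3 look.py 2; python3 meas.py 2
```

```text
clock 4.05
tool_pos [0.5674, -0.0882, 0.0648]
tool_rot [[0.1171, 0.0001, 0.9931], [-0.9931, -0.0003, 0.1171], [0.0003, -1.0, 0.0001]]
contact_force [3.1592, -0.4366, 3.6708]
q [28.0863, 21.3262, -28.2676, 103.9482, 11.7898, 57.6242, 1.8304]
gripper_width -0.0014
red [192, 217, 34, 11, 214] [211.3 221.8] world [ 0.5355 -0.0757  0.061 ] press -0.0482 0.0555 depthz 0.0627
head [18, 344, 59, 40, 1132] [ 40.4 362. ] world [ 0.4779 -0.1172  0.124 ] press -0.0137 -0.0065 depthz 0.1234
green [193, 231, 23, 14, 290] [203.7 237.6] world [ 0.5313 -0.0873  0.06  ] press -0.0371 0.05 depthz 0.061
block ((550.1265258789062, -80.974853515625), (56.993011474609375, 77.93350219726562), 6.180909156799316) press -0.0412086475356947 0.06940838333653464
rim 220 ((553.9996337890625, -78.07579040527344), (31.695852279663086, 13.76556396484375), 1.4098767042160034) press -0.04363603357331244 0.0735932762653794 0.06984704769260261
```

View pics/w2.png

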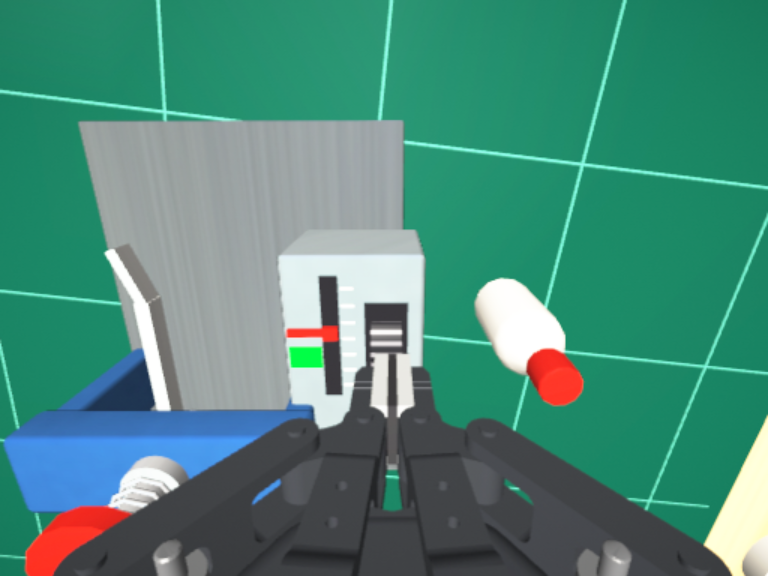

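Request:
{"api": "servo_tool", "payload": {
  "plan": [
    [[0,-0.6,0,0,0,0,0],[0,-1.2,0,0,0,0,0],[-0.8,-1.2,0,0,0,0,0],[-1.6,-1.2,0,0,0,0,0],[-1.6,-1.2,0,0,0,0,0],[-1.6,-0.6,0,0,0,0,0],[-1.6,-0.3,0,0,0,0,0],[-1.6,-0.1,0,0,0,0,0],[-1.6,-0.1,0,0,0,0,0],[-1.5,-0.1,0,0,0,0,0],[-1.2,-0.1,0,0,0,0,0],[-0.9,-0.1,0,0,0,0,0],[-0.6,-0.1,0,0,0,0,0],[-0.3,-0.1,0,0,0,0,0],[0,-0.1,0,0,0,0,0],[0.05,-0.1,0,0,0,0,0],[0.05,-0.1,0,0,0,0,0],[0.05,-0.1,0,0,0,0,0],[0.05,-1,0,0,0,0,0],[0.05,-3,0,0,0,0,0]]
  ]
}}

```text
clock: 6.1
tool_pos: [0.5665, -0.0878, 0.0941]
tool_rot: [[0.118, -0.002, 0.993], [-0.993, 0.001, 0.118], [-0.001, -1.0, -0.002]]
contact_force: [0.1, 0.2, -0.6]
gripper_width: -0.002
```

```bash
python3 look.py 3; python3 meas.py 3
```

```text
clock 6.1
tool_pos [0.5665, -0.0878, 0.0941]
tool_rot [[0.1179, -0.0025, 0.993], [-0.993, 0.001, 0.1179], [-0.0013, -1.0, -0.0023]]
contact_force [0.1191, 0.2013, -0.6323]
q [28.6453, 19.3866, -28.7688, 102.5624, 10.4766, 60.8502, 2.8689]
gripper_width -0.0018
red [203, 218, 29, 10, 132] [220.8 222.7] world [ 0.5369 -0.0894  0.061 ] press -0.0344 0.0553 depthz 0.0667
head [66, 297, 67, 50, 1973] [ 94.1 319. ] world [ 0.4817 -0.1222  0.124 ] press -0.0082 -0.0033 depthz 0.1238
green [204, 214, 19, 6, 109] [213.3 216.5] world [ 0.5312 -0.0857  0.06  ] press -0.0387 0.05 depthz 0.061
block ((550.8362426757812, -88.47557067871094), (57.37158203125, 92.72237396240234), 6.876770496368408) press -0.03367635221700498 0.06923813902848454
rim 697 ((553.7547607421875, -81.57020568847656), (31.749225616455078, 28.135801315307617), 7.234086990356445) press -0.04019405239561103 0.07294237953553767 0.06995506671467136
```

View pics/w3.png

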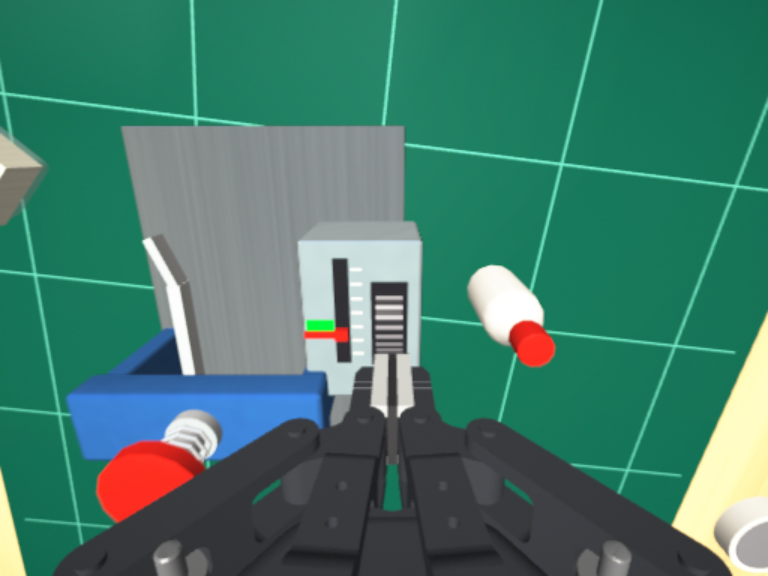

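Request:
{"api": "servo_tool", "payload": {
  "plan": [
    [[-0.5,-1.5,0,0,0,0,0],[-2,-3,0,0,3,0,0],[-5,-4.5,0,0,8,0,0],[-9,-5.6,0,0,13,0,0],[-13,-5.6,0.1,0,18,0,4],[-17,-5.6,0.2,0,23,0,4],[-21,-5.6,0.2,0,28,0,4],[-25,-5.6,0.3,0,33,0,4],[-29,-5.6,0.3,0,38,0,4],[-32.5,-5.6,0.3,0,42,0,4],[-35,-5.6,0.3,0,44,0,4],[-36.2,-5.6,0.3,0,44.2,0,4],[-36.4,-5.6,0.3,0,44.2,0,4],[-36.4,-5.6,0.3,0,44.2,0,4],[-36.4,-5.6,0.3,0,44.2,0,4]]
  ]
}}

```text
clock: 7.65
tool_pos: [0.5283, 0.2717, 0.1508]
tool_rot: [[-0.609, 0.0, 0.793], [-0.793, -0.001, -0.609], [0.001, -1.0, 0.001]]
contact_force: [-0.3, -0.2, 0.8]
gripper_width: 0.468
```

```bash
python3 look.py 4
python3 - <<'E'
from h import *
p,d=viewer.read_camera("top");np.savez("top1.npz",p=p,d=d)
cv2.imwrite("pics/top1z.png",cv2.resize(p[140:290,180:410,::-1],None,fx=3.4,fy=3.4,interpolation=cv2.INTER_CUBIC))
E
```

```text
clock 7.65
tool_pos [0.5283, 0.2717, 0.1508]
tool_rot [[-0.6094, 0.0001, 0.7929], [-0.7929, -0.0009, -0.6094], [0.0006, -1.0, 0.0006]]
contact_force [-0.2701, -0.1952, 0.7826]
q [-3.692, 19.2044, -33.8014, 96.3648, 11.4373, 67.9206, -77.8904]
gripper_width 0.468
```

View pics/w4.png

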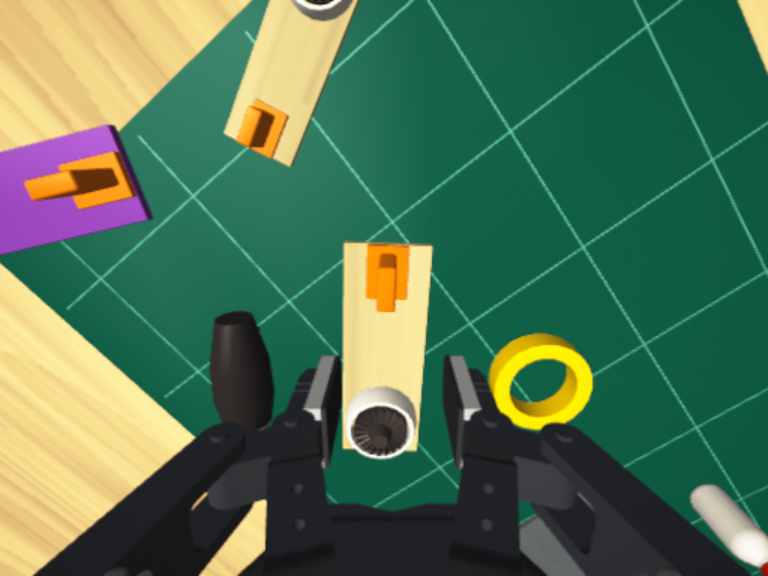

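View pics/top1z.png

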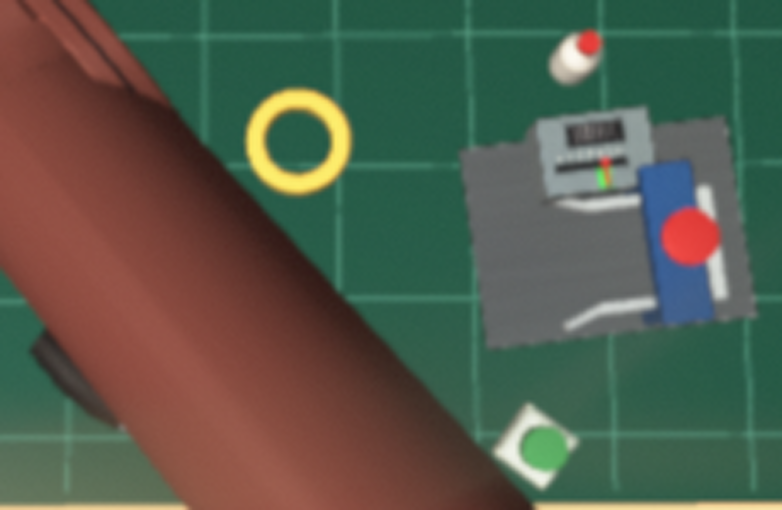

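Run:
```python
from h import *
z=np.load("w4.npz"); s=dict(tool_rot=z['R'],tool_pos=z['t'])
hs=cv2.cvtColor(z['p'],cv2.COLOR_RGB2HSV);C=cloud("wrist",z['d'],s)
L=(C-z['t'])@z['R']  # tool coords
near=(abs(L[...,0])<.2)&(abs(L[...,2])<.05)
H,S,V=[hs[...,k] for k in range(3)]
m=near&(abs(C[...,2]-.008)<.003)&(H>8)&(H<30)&(S>40)
m=cv2.morphologyEx(m.astype(np.uint8),cv2.MORPH_OPEN,np.ones((3,3)))
nl,l,st,c=cv2.connectedComponentsWithStats(m);print(st[1:,4])
# left/right edges per row in tool coords
k=1+np.argmax(st[1:,4]);mm=l==k;e=[];
for r in range(170,255,4):
    u=np.where(mm[r])[0]
    if len(u)>25:
        a=L[r,u[0]];b=L[r,u[-1]];e.append((a[0],a[2],b[2]))
e=np.array(e);w=e[:,2]-e[:,1];ok=abs(w-np.median(w))<.004;e=e[ok];print("width",np.median(w))
print("edge fits",np.polyfit(e[:,0],e[:,1],1),np.polyfit(e[:,0],e[:,2],1))
m=near&(abs(C[...,2]-.052)<.003)&(H<20)&(S>150)
r=cv2.minAreaRect(L[m][:,[0,2]].astype(np.float32)*1000);print("handle top tool x,z",r,L[m].mean(0),C[m][:,2].mean())
m=near&(abs(C[...,2]-.028)<.003)&(S<60)&(V>100)
print("ring",m.sum(),cv2.minEnclosingCircle(L[m][:,[0,2]].astype(np.float32)*1000))
m=near&(C[...,2]<.03)&(C[...,2]>.003)&(H<30)&(S>40);print("plate back",L[m][:,0].min()," height",np.median(C[mm][:,2]))
```

```text
[  31  182    9   18   18  208   23 4479   34   43]
width 0.06268193439607653
edge fits [-0.04040407 -0.03588707] [-0.04347981  0.02689779]
handle top tool x,z ((-1.0258674621582031, -4.039812088012695), (11.85086441040039, 29.606578826904297), 86.74127197265625) [-0.00182678  0.09905801 -0.00415917] 0.051758758425522876
ring 394 ((123.69491577148438, -9.520483016967773), 27.426727294921875)
plate back -0.1693102738703376  height 0.00808052528476988
```

Request:
{"api": "servo_tool", "payload": {
  "plan": [
    [[0,2,-0.2,0,1,0,4],[-0.1,6,-0.4,0,2.5,0,4],[-0.1,10,-0.4,0,2.5,0,4],[-0.1,12.4,-0.4,0,2.5,0,4],[-0.1,13.2,-0.4,0,2.5,0,4],[-0.1,13.2,-0.4,0,2.5,0,4],[-0.1,13.2,-0.4,0,2.5,0,0.5],[-0.1,13.2,-0.4,0,2.5,0,0.5],[-0.1,13.2,-0.4,0,2.5,0,0.5],[-0.1,13.2,-0.4,0,2.5,0,0.5],[-0.1,13.2,-0.4,0,2.5,0,0.5],[-0.1,13.2,-0.4,0,2.5,0,0.5],[-0.1,13.2,-0.4,0,2.5,0,0.5]]
  ],
  "squeeze": 80
}}

```text
clock: 9.05
tool_pos: [0.5264, 0.2774, 0.0208]
tool_rot: [[-0.642, 0.003, 0.766], [-0.766, 0.001, -0.642], [-0.003, -1.0, 0.002]]
contact_force: [0.4, -1.3, 7.2]
gripper_width: 0.129
```

Request:
{"api": "servo_tool", "payload": {
  "plan": [
    [[0,-1,0,0,0,0,0.5],[0,-2.5,0,0,0,0,0.5],[0,-4.5,0,0,0,0,0.5],[0.3,-6,0.1,0,-1,0,0.5],[1.2,-6,0.4,0,-3,0,0.5],[2.7,-6,0.8,0,-7,0,0.5],[4.5,-6,1.3,0,-12,0,0.5],[6.5,-6,1.9,0,-17,0,0.5],[8.5,-6,2.5,0,-22,0,0.5],[10.5,-6,3.1,0,-28,0,0.5],[12.5,-6,3.7,0,-33,0,0.5],[14.2,-6,4.2,0,-38,0,0.5],[15.5,-6,4.6,0,-42,0,0.5],[16.3,-6,4.8,0,-45,0,0.5],[16.7,-5.5,4.9,0,-46.7,0,0.5],[16.7,-4.5,4.9,0,-46.7,0,0.5],[16.7,-3.7,4.9,0,-46.7,0,0.5],[16.7,-3.3,4.9,0,-46.7,0,0.5],[16.7,-3.2,4.9,0,-46.7,0,0.5],[16.7,-3.2,4.9,0,-46.7,0,0.5]]
  ]
}}

```text
clock: 11.05
tool_pos: [0.4553, 0.1177, 0.0507]
tool_rot: [[0.118, -0.001, 0.993], [-0.993, 0.0, 0.118], [-0.0, -1.0, -0.001]]
contact_force: [-0.5, -0.2, -0.8]
gripper_width: 0.127
```

```bash
python3 look.py 5
python3 - <<'E'
from h import *
p,d=viewer.read_camera("scene");np.savez("scene2.npz",p=p,d=d)
cv2.imwrite("pics/scene2z.png",cv2.resize(p[110:260,90:320,::-1],None,fx=3.4,fy=3.4,interpolation=cv2.INTER_CUBIC))
E
```

```text
clock 11.05
tool_pos [0.4553, 0.1177, 0.0507]
tool_rot [[0.118, -0.0006, 0.993], [-0.993, 0.0003, 0.118], [-0.0003, -1.0, -0.0006]]
contact_force [-0.4926, -0.1624, -0.8401]
q [16.1912, 12.5923, -38.9766, 117.9981, 9.907, 52.5921, -21.3908]
gripper_width 0.1267
```

View pics/w5.png

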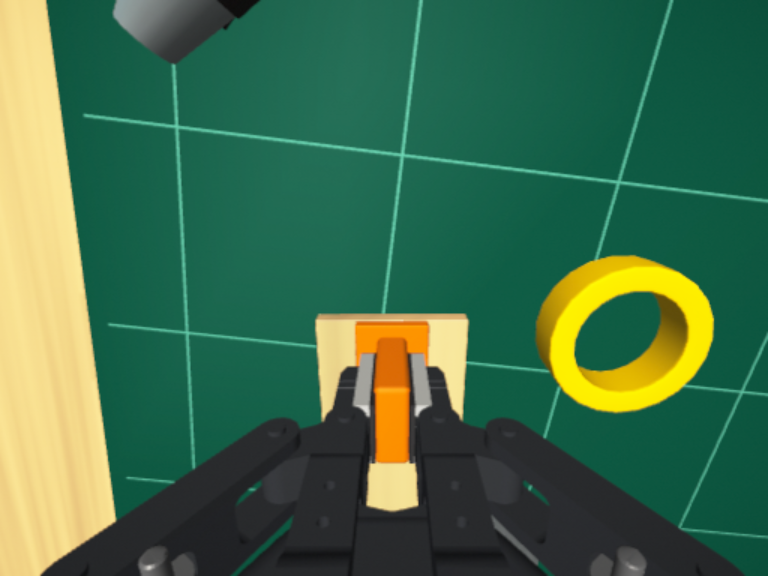

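View pics/scene2z.png

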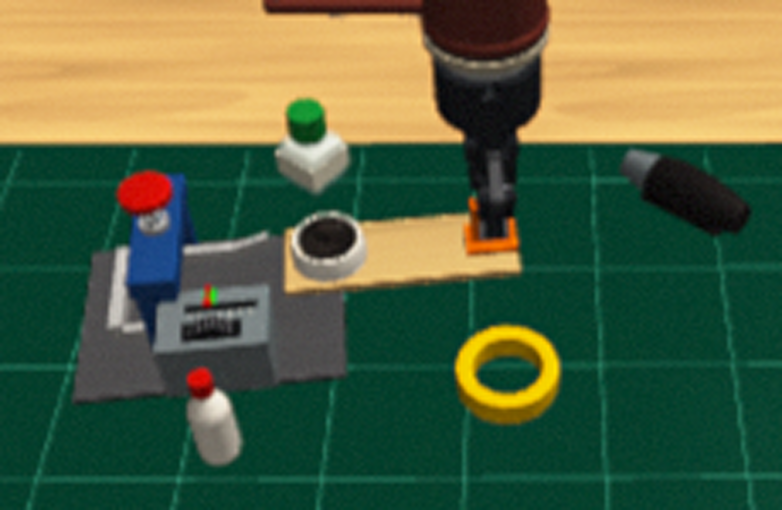

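```bash
cat > car.py <<'E'
import sys
from h import *
n,f=sys.argv[1:3]
z=np.load(f);q=z['p'];D=cloud(n,z['d']);hs=cv2.cvtColor(q,cv2.COLOR_RGB2HSV);H,S,V=[hs[...,k] for k in range(3)]
a=np.radians(6.7);uy=np.array([np.cos(a),np.sin(a)]);ux=np.array([np.sin(a),-np.cos(a)]);O=np.array([.486,-.130])
P=np.dstack([(D[...,:2]-O)@ux,(D[...,:2]-O)@uy,D[...,2]])*1000
m=(P[...,0]<20)&(P[...,0]>-300)&(abs(P[...,1])<60)&(P[...,2]>4)&(P[...,2]<60)&(H>10)&(H<28)&(S>50)&(S<170)
m=cv2.erode(m.astype(np.uint8),np.ones((2,2)))>0
Q=P[m];A=np.c_[Q[:,:2],np.ones(len(Q))];
for _ in range(3):
    k=np.linalg.lstsq(A,Q[:,2],rcond=None)[0];ok=abs(A@k-Q[:,2])<2.5;A=A[ok];Q=Q[ok]
print("plane",len(Q),k,"z@-240",k@[-240,0,1],"z@-100",k@[-100,0,1])
r=cv2.minAreaRect(Q[:,:2].astype(np.float32));print("plate",r,"x",np.percentile(Q[:,0],[0.5,99.5]))
b=np.arange(Q[:,0].min()+8,Q[:,0].max()-8,8);lo=[];hi=[];xs=[]
for x in b:
    y=Q[abs(Q[:,0]-x)<4][:,1]
    if len(y)>8: xs.append(x);lo.append(y.min());hi.append(y.max())
print("hi",np.round(hi,1),"lo",np.round(lo,1)); print("hi fit",np.polyfit(xs,hi,1),"lo",np.polyfit(xs,lo,1))
m=(P[...,2]>14)&(P[...,2]<22)&(S<50)&(V>150)&(abs(P[...,1])<60)&(P[...,0]>-80)&(P[...,0]<30)
for sgn in(1,-1):
    G=P[m&(P[...,1]*sgn>20)];print("rail",sgn,len(G));
    for x in range(-75,25,10):
        g=G[abs(G[:,0]-x)<5]
        if len(g)>2: print(x,g[:,1].min().round(1),g[:,1].max().round(1),end="; ")
    print()
E
python3 car.py scene scene2.npz; python3 car.py top top0.npz|tail -4;python3 car.py scene scene0.npz|tail -4
```

```text
plane 529 [-5.17744830e-03 -1.81431767e-02  3.75492057e+01] z@-240 38.791793310794425 z@-100 38.06695054814681
plate ((-177.34146118164062, 0.48528480529785156), (61.430381774902344, 177.0835418701172), 89.94007873535156) x [-263.45854415  -89.0080468 ]
hi [29.4 29.7 30.8 30.7 29.3 31.2 29.8 31.2 29.9 29.  30.4 29.8 30.1 30.6
 28.4 30.7] lo [ 15.5  14.9  18.9 -27.5 -27.  -28.1 -26.6 -28.1 -29.2 -29.9 -27.8 -27.8
 -27.7 -28.7 -30.3  12.1]
hi fit [-2.02634553e-04  3.00306659e+01] lo [ -0.12607715 -41.95366755]
rail 1 6

rail -1 39
-65 -48.7 -44.4; -55 -43.3 -41.3; -45 -41.5 -37.4; -35 -40.8 -37.2; -25 -43.1 -36.2; -15 -41.1 -37.5; -5 -38.4 -38.2; 
rail 1 48
-55 38.9 42.3; -45 35.1 41.2; -35 34.9 39.9; -25 35.3 41.2; -15 35.1 39.8; -5 36.1 39.0; 
rail -1 57
-65 -47.3 -42.7; -55 -43.3 -38.7; -45 -40.2 -35.0; -35 -40.8 -35.7; -25 -40.1 -34.7; -15 -40.9 -35.2; 
rail 1 6

rail -1 32
-45 -43.0 -35.2; -35 -39.5 -35.9; -25 -42.3 -36.5; -15 -41.0 -37.4; -5 -40.8 -36.3; car.py:18: RankWarning: Polyfit may be poorly conditioned
  print("hi",np.round(hi,1),"lo",np.round(lo,1)); print("hi fit",np.polyfit(xs,hi,1),"lo",np.polyfit(xs,lo,1))
car.py:18: RankWarning: Polyfit may be poorly conditioned
  print("hi",np.round(hi,1),"lo",np.round(lo,1)); print("hi fit",np.polyfit(xs,hi,1),"lo",np.polyfit(xs,lo,1))
car.py:18: RankWarning: Polyfit may be poorly conditioned
  print("hi",np.round(hi,1),"lo",np.round(lo,1)); print("hi fit",np.polyfit(xs,hi,1),"lo",np.polyfit(xs,lo,1))
car.py:18: RankWarning: Polyfit may be poorly conditioned
  print("hi",np.round(hi,1),"lo",np.round(lo,1)); print("hi fit",np.polyfit(xs,hi,1),"lo",np.polyfit(xs,lo,1))
```

Request:
{"api": "servo_tool", "payload": {
  "plan": [
    [[0,0.8,-0.1,0,0,0,0.5],[0,1.8,-0.1,0,0,0,0.5],[0,2.3,-0.1,0,0,0,0.5],[0.5,2.3,-0.1,0,0,0,0.5],[1.3,2.3,-0.1,0,0,0,0.5],[2.3,2.3,-0.1,0,0,0,0.5],[3.3,2.3,-0.1,0,0,0,0.5],[4.3,2.3,-0.1,0,0,0,0.5],[5.3,2.3,-0.1,0,0,0,0.5],[6.3,2.3,-0.1,0,0,0,0.5],[7.3,2.3,-0.1,0,0,0,0.5],[8,2.3,-0.1,0,0,0,0.5],[8,2.3,-0.1,0,0,0,0.5]]
  ]
}}

```text
clock: 12.45
tool_pos: [0.4639, 0.0366, 0.0278]
tool_rot: [[0.116, -0.0, 0.993], [-0.993, -0.0, 0.116], [0.0, -1.0, -0.0]]
contact_force: [0.1, 0.2, -2.0]
gripper_width: 0.122
```

Request:
{"api": "servo_tool", "payload": {
  "plan": [
    [[0.6,0,0,0,0,0,0.5],[1.4,0,0,0,0,0,0.5],[2.2,0,0,0,0,0,0.5],[3,0,0,0,0,0,0.5],[3.5,0,0,0,0,0,0.5],[3.8,0,0,0,0,0,0.5],[4,0,0,0,0,0,0.5],[4,0,0,0,0,0,0.5]]
  ]
}}

```text
clock: 13.25
tool_pos: [0.4685, -0.002, 0.0278]
tool_rot: [[0.117, -0.0, 0.993], [-0.993, 0.0, 0.117], [-0.0, -1.0, -0.0]]
contact_force: [-0.0, 0.7, -2.1]
gripper_width: 0.133
```

Request:
{"api": "servo_tool", "payload": {
  "plan": [
    [[0.2,0,0,0,0,0,0.5],[0.4,0,0,0,0,0,0.5],[0.5,0,0,0,0,0,0.5],[0.5,0,0,0,0,0,0.5]]
  ]
}}

```text
clock: 13.65
tool_pos: [0.4691, -0.0048, 0.028]
tool_rot: [[0.119, 0.0, 0.993], [-0.993, 0.002, 0.119], [-0.002, -1.0, 0.0]]
contact_force: [-1.7, 7.8, 0.2]
gripper_width: 0.126
```

Request:
{"api": "servo_tool", "payload": {
  "plan": [
    [[0.1,0.05,0,0,0,0,0.5],[0.2,0.1,0,0,0,0,0.5],[0.2,0.1,0,0,0,0,0.5],[0.2,0.1,0,0,0,0,0.5]]
  ]
}}

```text
clock: 14.05
tool_pos: [0.4692, -0.0047, 0.0272]
tool_rot: [[0.121, -0.0, 0.993], [-0.993, 0.004, 0.121], [-0.004, -1.0, 0.0]]
contact_force: [-4.3, 15.7, 4.3]
gripper_width: 0.126
```

```bash
python3 - <<'E'
from h import *
p,d=viewer.read_camera("scene");np.savez("scene3.npz",p=p,d=d)
cv2.imwrite("pics/scene3z.png",cv2.resize(p[130:240,90:260,::-1],None,fx=4.5,fy=4.5,interpolation=cv2.INTER_CUBIC))
E
python3 car.py scene scene3.npz 2>/dev/null
```

```text
plane 286 [ 0.04446239  0.03843452 18.81251255] z@-240 8.14153889041218 z@-100 14.366273527674377
plate ((-83.55561065673828, -0.0189361572265625), (50.62019348144531, 127.28478240966797), 51.235538482666016) x [-142.21313337  -27.35527061]
hi [28.9 28.8 31.2 28.2 30.1 29.7 30.  28.3  5.   0.4 -1.7  1.6 -4.2] lo [ 14.6  15.   17.2  14.9 -18.1 -22.1 -26.4 -23.8 -27.6 -31.  -29.8 -31.2
 -30.8]
hi fit [ -0.41258483 -17.84277815] lo [ -0.58384255 -64.72976509]
rail 1 4

rail -1 41
-65 -48.9 -45.1; -55 -45.5 -41.3; -45 -42.7 -36.3; -35 -44.2 -35.9; -25 -42.5 -35.8; -15 -44.0 -35.9;
```

View pics/scene3z.png

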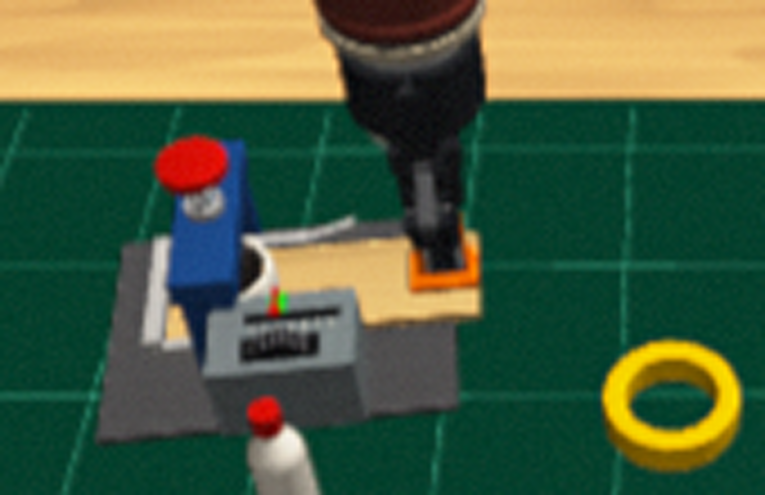

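Request:
{"api": "servo_tool", "payload": {
  "plan": [
    [[-0.2,0,0,0,0,0,0.5],[-0.2,0,0,0,0,0,0.5],[-0.2,0,0,0,0,0,4],[-0.2,0,0,0,0,0,4],[-0.2,0,0,0,0,0,4],[-0.2,0,0,0,0,0,4],[-0.2,0,0,0,0,0,4],[-0.2,-1,0,0,0,0,4],[-0.2,-3,0,0,0,0,4],[-0.2,-6,0,0,0,0,4],[-0.2,-10,0,0,0,0,4],[-0.2,-14,0,0,0,0,0],[-0.2,-16,0,0,0,0,0],[-0.2,-16.5,0,0,0,0,0],[-0.2,-16.5,0,0,0,0,0]]
  ]
}}

```text
clock: 15.6
tool_pos: [0.4694, -0.0069, 0.1926]
tool_rot: [[0.118, 0.001, 0.993], [-0.993, -0.0, 0.118], [0.001, -1.0, 0.001]]
contact_force: [-0.3, -0.4, -0.5]
gripper_width: -0.002
```

```bash
python3 look.py 6; python3 meas.py 6
```

```text
clock 15.6
tool_pos [0.4694, -0.0069, 0.1926]
tool_rot [[0.1176, 0.0015, 0.9931], [-0.9931, -0.0005, 0.1176], [0.0006, -1.0, 0.0014]]
contact_force [-0.2819, -0.4094, -0.5164]
q [30.5745, 1.3017, -35.1931, 109.6712, 0.839, 69.1857, 1.8435]
gripper_width -0.0021
red [303, 256, 16, 6, 51] [312.4 258.5] world [ 0.5387 -0.0896  0.061 ] press -0.0339 0.057 depthz 0.0666
head [256, 310, 12, 28, 246] [261.4 324.6] world [ 0.4837 -0.1317  0.124 ] press 0.0015 -0.0025 depthz 0.124
green [135, 184, 12, 4, 31] [141.3 185.4] world [ 0.3423 -0.0233  0.06  ] press -0.1228 -0.1302 depthz 0.0625
green [302, 253, 11, 4, 44] [307.  254.5] world [ 0.5318 -0.0857  0.06  ] press -0.0386 0.0507 depthz 0.0609
block ((549.95166015625, -81.11949157714844), (57.43022918701172, 79.99266815185547), 5.899171829223633) press -0.041085398970939185 0.06921783680393157
rim 261 ((553.9799194335938, -80.65644073486328), (31.382198333740234, 27.750457763671875), 6.959693431854248) press -0.04107530749762597 0.07327261017000436 0.06978388364588528
```

View pics/w6.png

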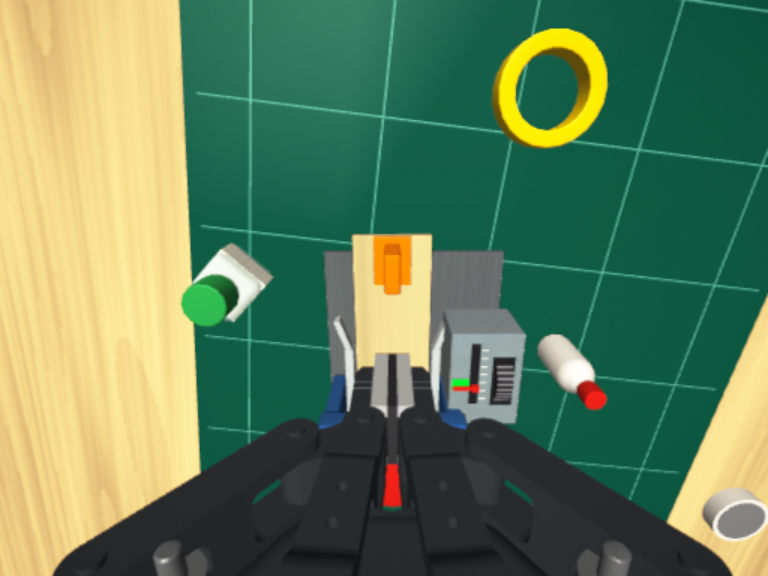

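Request:
{"api": "servo_tool", "payload": {
  "plan": [
    [[1,0,0,0,0,0,0],[3,0,0,0,0,0,0],[6,0,0.1,0,0,0,0],[9,0,0.1,0,0,0,0],[11.3,0.5,0.1,0,0,0,0],[12.3,2,0.1,0,0,0,0],[12.4,3.2,0.1,0,0,0,0],[12.4,4.2,0.1,0,0,0,0],[12.4,4.2,0.1,0,0,0,0],[12.4,4.2,0.1,0,0,0,0]]
  ]
}}

```text
clock: 16.65
tool_pos: [0.4846, -0.1287, 0.1496]
tool_rot: [[0.119, -0.0, 0.993], [-0.993, 0.0, 0.119], [-0.0, -1.0, -0.0]]
contact_force: [-0.0, -0.2, -0.0]
gripper_width: -0.005
```

```bash
python3 look.py 7; python3 meas.py 7
```

```text
clock 16.65
tool_pos [0.4846, -0.1287, 0.1496]
tool_rot [[0.1194, -0.0005, 0.9928], [-0.9928, 0.0004, 0.1194], [-0.0005, -1.0, -0.0004]]
contact_force [-0.0394, -0.239, -0.0493]
q [36.8535, 7.4111, -28.8209, 108.9811, 3.9238, 64.6011, 13.4054]
gripper_width -0.0046
red [316, 158, 23, 8, 80] [330.2 161.3] world [ 0.5392 -0.0876  0.061 ] press -0.0359 0.0577 depthz 0.0667
head [234, 205, 54, 40, 1541] [260.7 224.4] world [ 0.4831 -0.1248  0.124 ] press -0.0055 -0.0022 depthz 0.1238
green [314, 155, 16, 6, 75] [321.9 157.1] world [ 0.5316 -0.0849  0.06  ] press -0.0394 0.0505 depthz 0.0609
block ((550.6741333007812, -82.43502044677734), (56.25873565673828, 79.16267395019531), 6.771632671356201) press -0.03969456283469627 0.0697818922032648
rim 519 ((554.2256469726562, -81.6776123046875), (31.958755493164062, 27.50370216369629), 7.787869930267334) press -0.04003244065322537 0.07339751870982837 0.06988239835314602
```

View pics/w7.png

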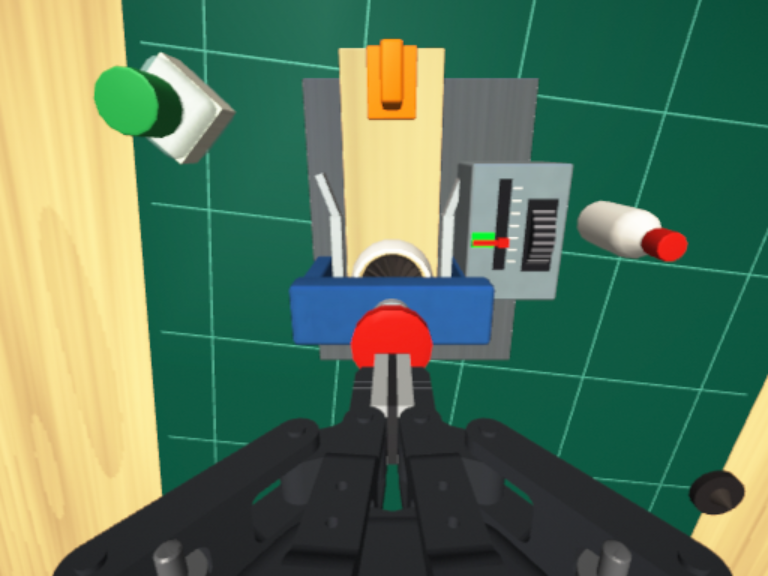

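Run:
```python
from h import *
z=np.load("w7.npz"); s=dict(tool_rot=z['R'],tool_pos=z['t']);p=z['p']
cv2.imwrite("pics/w7z.png",cv2.resize(p[140:185,300:380,::-1],None,fx=9,fy=9,interpolation=cv2.INTER_NEAREST))
C=cloud("wrist",z['d'],s);a=np.radians(6.7);ux=np.array([np.sin(a),-np.cos(a)]);O=np.array([.486,-.130])
for c in(320,326,333,336):
    for r in range(152,168): print(c,r,p[r,c].tolist(),(C[r,c,2]*1000).round(1), ((ray("wrist",(c,r),C[r,c,2],s)[0,:2]-O)@ux*1000).round(1))
```

```text
320 152 [155, 174, 174] 60.3 -43.9
320 153 [156, 173, 173] 59.7 -42.9
320 154 [130, 196, 150] 59.8 -42.0
320 155 [47, 245, 77] 60.8 -41.4
320 156 [0, 249, 45] 59.9 -40.3
320 157 [0, 249, 45] 60.6 -39.6
320 158 [0, 249, 46] 61.5 -38.9
320 159 [59, 227, 42] 61.0 -37.9
320 160 [222, 105, 25] 66.8 -38.3
320 161 [242, 36, 24] 65.4 -37.1
320 162 [243, 35, 23] 66.5 -36.5
320 163 [219, 92, 34] 67.2 -35.8
320 164 [91, 242, 43] 61.9 -33.7
320 165 [138, 197, 154] 60.8 -32.6
320 166 [152, 169, 168] 59.2 -31.3
320 167 [152, 169, 168] 60.3 -30.7
326 152 [154, 173, 172] 59.7 -43.8
326 153 [155, 171, 171] 59.2 -42.8
326 154 [130, 195, 149] 60.4 -42.2
326 155 [47, 245, 77] 61.0 -41.4
326 156 [0, 249, 45] 61.8 -40.7
326 157 [0, 249, 46] 60.5 -39.6
326 158 [0, 249, 45] 61.5 -38.9
326 159 [60, 227, 44] 62.1 -38.2
326 160 [223, 106, 26] 66.8 -38.3
326 161 [242, 34, 23] 67.2 -37.5
326 162 [243, 34, 24] 65.8 -36.3
326 163 [219, 92, 34] 65.3 -35.4
326 164 [92, 242, 42] 61.1 -33.6
326 165 [111, 218, 131] 60.0 -32.4
326 166 [148, 176, 165] 60.3 -31.6
326 167 [153, 169, 169] 60.9 -30.8
333 152 [36, 36, 38] 60.
[... 315 characters left out ...]
4, 24] 67.0 -36.6
333 163 [243, 34, 24] 67.0 -35.8
333 164 [243, 34, 24] 66.7 -34.8
333 165 [128, 37, 36] 61.0 -32.7
333 166 [36, 36, 38] 61.2 -31.8
333 167 [36, 35, 38] 61.0 -30.9
336 152 [35, 36, 37] 60.7 -44.0
336 153 [36, 36, 38] 59.9 -43.0
336 154 [36, 36, 38] 61.8 -42.5
336 155 [36, 36, 38] 59.3 -41.1
336 156 [37, 36, 38] 60.0 -40.4
336 157 [36, 35, 37] 59.8 -39.5
336 158 [138, 30, 28] 64.8 -39.6
336 159 [226, 32, 23] 67.6 -39.3
336 160 [241, 33, 23] 67.0 -38.4
336 161 [243, 34, 25] 66.9 -37.5
336 162 [243, 34, 24] 67.0 -36.6
336 163 [243, 34, 23] 67.5 -35.9
336 164 [243, 35, 24] 66.7 -34.9
336 165 [131, 49, 49] 60.7 -32.6
336 166 [50, 52, 54] 60.5 -31.7
336 167 [50, 51, 53] 61.4 -31.0
```

View pics/w7z.png

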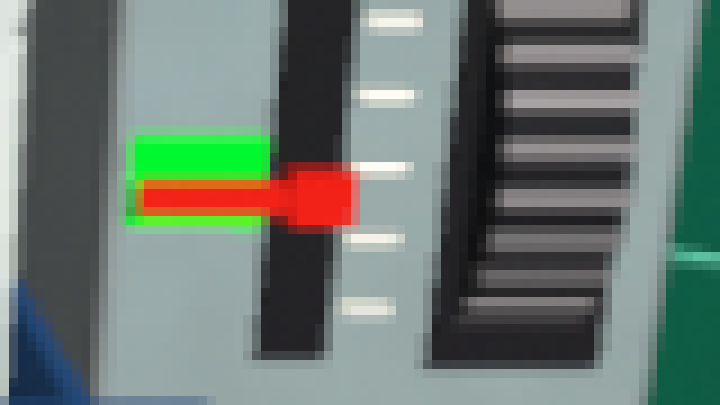

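Request:
{"api": "servo_tool", "payload": {
  "plan": [
    [[0.1,1,0.1,0,0,0,0],[0.1,2.1,0.1,0,0,0,0],[0.1,2.5,0.1,0,0,0,0],[0.1,2.8,0.1,0,0,0,0],[0.1,3.1,0.1,0,0,0,0],[0.1,3.4,0.1,0,0,0,0],[0.1,3.7,0.1,0,0,0,0],[0.1,3.9,0.1,0,0,0,0],[0.1,4.1,0.1,0,0,0,0],[0.1,4.2,0.1,0,0,0,0],[0.1,4.2,0.1,0,0,0,0]]
  ]
}}

```text
clock: 17.8
tool_pos: [0.4858, -0.1308, 0.1104]
tool_rot: [[0.118, -0.0, 0.993], [-0.993, -0.001, 0.118], [0.001, -1.0, -0.0]]
contact_force: [-15.4, 3.7, 32.8]
gripper_width: -0.002
```

Request:
{"api": "servo_tool", "payload": {
  "plan": [
    [[0,-0.05,0,0,0,0,0],[0,-0.05,0,0,0,0,0],[0,-0.05,0,0,0,0,0],[0,-0.05,0,0,0,0,0],[0,-0.05,0,0,0,0,0],[0,-0.05,0,0,0,0,0],[0,-0.05,0,0,0,0,0],[0,-0.05,0,0,0,0,0],[0,-0.05,0,0,0,0,0],[0,-0.05,0,0,0,0,0],[0,-0.05,0,0,0,0,0],[0,-0.05,0,0,0,0,0],[0,-0.05,0,0,0,0,0],[0,-0.05,0,0,0,0,0]]
  ]
}}

```text
clock: 19.2
tool_pos: [0.4857, -0.1308, 0.1104]
tool_rot: [[0.117, -0.0, 0.993], [-0.993, -0.001, 0.117], [0.001, -1.0, -0.0]]
contact_force: [-14.1, 2.9, 27.4]
gripper_width: -0.003
```

Request:
{"api": "servo_tool", "payload": {
  "plan": [
    [[0,-0.5,0,0,0,0,0],[0,-1,0,0,0,0,0],[0,-1.5,0,0,0,0,0],[0,-2.2,0,0,0,0,0],[0,-4,0,0,0,0,0],[0,-6,0,0,0,0,0],[0,-7,0,0,0,0,0],[0,-7,0,0,0,0,0],[0,-7,0,0,0,0,0]]
  ]
}}

```text
clock: 20.1
tool_pos: [0.4856, -0.1308, 0.1778]
tool_rot: [[0.117, -0.0, 0.993], [-0.993, 0.0, 0.117], [-0.0, -1.0, -0.0]]
contact_force: [0.1, -0.2, 0.2]
gripper_width: -0.002
```

```bash
python3 look.py 8; python3 meas.py 8
python3 - <<'E'
from h import *
a=np.radians(6.7);uy=np.array([np.cos(a),np.sin(a)]);ux=np.array([np.sin(a),-np.cos(a)]);O=np.array([.486,-.130])
for n in("7","8"):
    z=np.load(f"w{n}.npz"); s=dict(tool_rot=z['R'],tool_pos=z['t']);hs=cv2.cvtColor(z['p'],cv2.COLOR_RGB2HSV);H,S,V=[hs[...,k] for k in range(3)]
    C=cloud("wrist",z['d'],s);P=np.dstack([(C[...,:2]-O)@ux,(C[...,:2]-O)@uy,C[...,2]])*1000
    reg=(P[...,0]<-20)&(P[...,0]>-180)&(abs(P[...,1])<40)
    w=reg&(H>8)&(H<28)&(S>40)&(abs(P[...,2]-14)<3);print(n,"plate x min",np.percentile(P[w][:,0],.5),"z",np.median(P[w][:,2]))
    h=reg&(abs(P[...,2]-58)<3)&(H<20)&(S>150);print("handle top",P[h].mean(0))
    f=(abs(P[...,0]+25)<12)&(abs(P[...,1])<16)&(V<90)&(P[...,2]>20);print("fan z",f.sum(),np.percentile(P[f][:,2],[10,50,90]))
p,d=viewer.read_camera("scene");cv2.imwrite("pics/scene4z.png",cv2.resize(p[110:260,90:320,::-1],None,fx=3.4,fy=3.4,interpolation=cv2.INTER_CUBIC))
E
```

```text
clock 20.1
tool_pos [0.4856, -0.1308, 0.1778]
tool_rot [[0.1175, -0.0002, 0.9931], [-0.9931, 0.0, 0.1175], [-0.0001, -1.0, -0.0002]]
contact_force [0.0654, -0.2466, 0.2142]
q [37.2332, 6.0209, -28.7291, 106.8741, 3.1197, 67.8834, 14.2069]
gripper_width -0.0018
red [310, 150, 20, 7, 66] [321.9 152.7] world [ 0.5386 -0.0877  0.061 ] press -0.0359 0.0571 depthz 0.0666
head [237, 189, 47, 45, 1642] [259.9 211.3] world [ 0.4837 -0.1291  0.124 ] press -0.0012 -0.0022 depthz 0.1238
green [308, 147, 15, 4, 55] [315.1 148.5] world [ 0.5316 -0.0846  0.06  ] press -0.0397 0.0506 depthz 0.061
block ((550.6077880859375, -82.13750457763672), (56.21346664428711, 78.99713134765625), 6.730229377746582) press -0.03999778740881752 0.06975071147889597
rim 421 ((553.8781127929688, -82.31675720214844), (32.07685852050781, 28.401609420776367), 8.250131607055664) press -0.03943820776917624 0.0729777884565512 0.06998534153008273
7 plate x min -143.47832369997468 z 13.981692741582592
handle top [-124.55736353   -2.46739644   57.81928699]
fan z 8754 [197.83123774 228.65715147 242.38489661]
8 plate x min -143.2079234611778 z 13.976625545305849
handle top [-124.75706328   -2.4915118    57.77546394]
fan z 6471 [245.79333264 259.77807974 271.46036937]
```

View pics/w8.png

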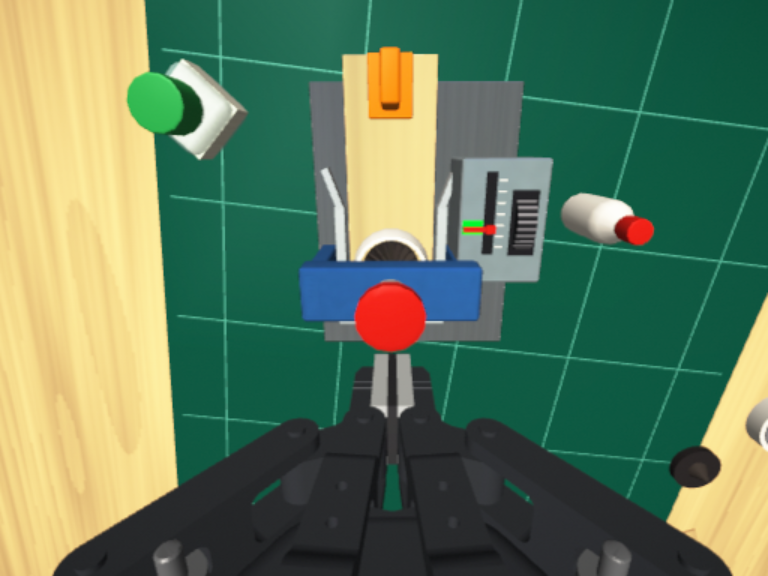

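View pics/scene4z.png

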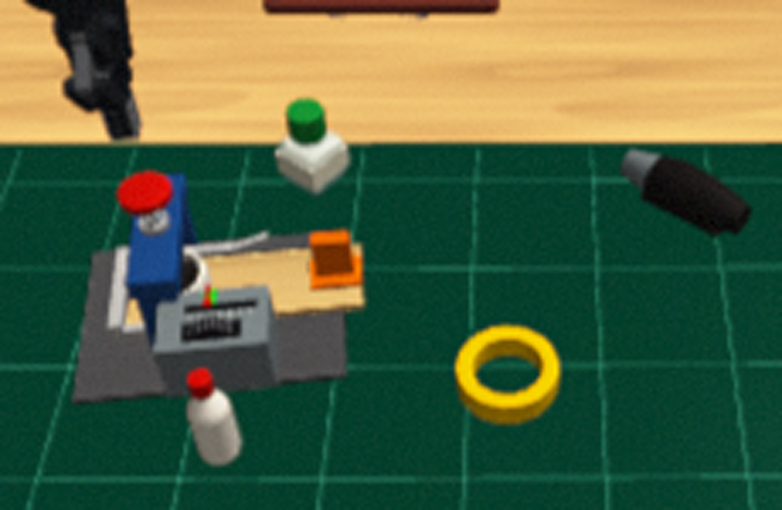

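Run:
```python
from h import *
for n,(u,v) in {"7":(261,178),"8":(261,168)}.items():
    z=np.load(f"w{n}.npz"); s=dict(tool_rot=z['R'],tool_pos=z['t']);C=cloud("wrist",z['d'],s)
    for dv in(-6,-3,0,3,6): print(n,v+dv,C[v+dv,u-6:u+7,2].round(3).tolist())
from rig import ticket
print(ticket.job_done())
```

```text
7 172 [0.036, 0.037, 0.037, 0.033, 0.032, 0.034, 0.036, 0.037, 0.038, 0.033, 0.034, 0.034, 0.036]
7 175 [0.035, 0.037, 0.037, 0.036, 0.033, 0.035, 0.036, 0.037, 0.038, 0.032, 0.033, 0.034, 0.036]
7 178 [0.033, 0.036, 0.037, 0.038, 0.037, 0.034, 0.036, 0.037, 0.036, 0.035, 0.034, 0.036, 0.037]
7 181 [0.037, 0.033, 0.035, 0.036, 0.037, 0.036, 0.036, 0.036, 0.038, 0.035, 0.036, 0.039, 0.039]
7 184 [0.034, 0.037, 0.038, 0.035, 0.036, 0.036, 0.039, 0.039, 0.036, 0.036, 0.035, 0.037, 0.036]
8 162 [0.028, 0.029, 0.029, 0.029, 0.028, 0.031, 0.032, 0.033, 0.029, 0.029, 0.029, 0.031, 0.028]
8 165 [0.03, 0.033, 0.033, 0.029, 0.029, 0.031, 0.033, 0.033, 0.028, 0.029, 0.031, 0.033, 0.034]
8 168 [0.029, 0.031, 0.034, 0.033, 0.029, 0.031, 0.032, 0.033, 0.029, 0.031, 0.033, 0.034, 0.034]
8 171 [0.033, 0.029, 0.031, 0.032, 0.035, 0.032, 0.033, 0.32, 0.03, 0.033, 0.035, 0.033, 0.031]
8 174 [0.072, 0.072, 0.073, 0.071, 0.073, 0.071, 0.072, 0.071, 0.072, 0.071, 0.072, 0.072, 0.32]
the job is handed in; nothing more can be done
None
```

The whole job was done in the order asked and handed in at about 20 s of the 64 s allowed. No verdict is reported back.

I rolled the thumbwheel in two strokes and slid the carrier in until it met the stop at about 16 N. After letting the carrier go, I pressed the head to its stop, held it there for about 1.4 s, then let it spring back.

**Last checks:**
- **Pointer:** before the press it stood at press x ≈ -37.0 mm, with the band spanning -41.9 to -32.9 mm. The picture after the press shows it still on the band.
- **Carrier:** its handle is at press x ≈ -124.7 mm (expected -125), and it did not shift during the press.
- **Plunger:** it went down to z = 110.4 mm, its stop, and is back up at 124 mm.
- **Fan:** the visible blades dropped about 4 mm, from roughly 36 to 32 mm, so it is home.
- **Other objects:** the glue jar, tape roll, engine pod and paint bottle look untouched, and the gripper is clear of everything.

**Disagreements and oddities:**
- The wrist camera put the whole press about 2.5 mm off in press y compared with the top camera. This is close to the calibration error, and the carrier went in without side force until it met the stop.
- Pressing the head took more force than needed, about 33 N falling to 27 N, with about 15 N sideways.

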